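# Vacuum-seal a lemon in its canister

### The job

Put the lemon away in the steel vacuum canister: lay it inside, then set the pump lid on the canister so that it sits fully home and level. The pump in the lid runs only while its button is held in, so push the button all the way down to its stop, keep it there for at least three seconds, and finish while still holding it down. Leave the lime, the garlic bulb and the timer where they are and do not tip the canister over.

Things in the scene. Friction and masses are not known exactly. Their poses are not given: they have to be found in the camera images.
- canister: Loose open round canister of brushed steel, 148 mm across, 76 mm high, wall 4 mm, floor 5 mm thick; its mouth is 140 mm across. It stands upright on the worktop; origin at the centre of its underside, z up. About 0.5 kg.
- lid: Loose round white lid with built-in pump, lying right side up; it and the canister may have swapped places. Origin at the centre of its underside, z up. From below: grey plug 134 mm across (bevelled to 126 mm at the foot) from 0 to 10 mm; flange 156 mm across, 10 to 19 mm; upright round grip housing 52 mm across, 19 to 45 mm, to lift it by; the button stands out of that. About 0.2 kg.
- pump_top (a point): Centre of the button's flat top, which is 34 mm across, on the lid's axis; 57 mm above the lid's origin when the button is out and 47 mm when it is fully down (still 2 mm above the housing).
- pump (a joint): Travel of the lid's spring-loaded push button in m: 0 = out, 0.010 = fully down at its stop. The spring pushes back with 2 N at the start and 7 N at the stop.
- lemon: The lemon, 71 x 53 x 51 mm, lying on the worktop with its long axis along its own x; origin at the centre of its underside, z up. About 0.1 kg.
- lemon_middle (a point): The middle of the lemon, 25.5 mm above its underside.
- lime: A lime, 52 x 45 x 45 mm, lying on the worktop behind the lemon; origin at its underside. Not part of the job.
- garlic: A garlic bulb, 56 mm, beside the lime; origin at its underside. Not part of the job.
- timer: A round kitchen timer, 62 mm across, 48 mm high, at the back of the worktop, before the wall; origin at its underside. Not part of the job.
- canister_mouth (a point): Centre of the canister's mouth at the height of its rim, 76 mm above its underside. With the lid fully home, its plug is inside the mouth, its flange lies on the rim and its origin is 10 mm below this point.
Mind the look-alikes: they are no part of the job. Leave any orange or turquoise look-alike of the lemon alone.

How it is judged:
By the outcome, as a careful person would: the job done as asked, in the order asked, and still so for the second after the job is handed in, while the arm keeps its last pose, push and grip.
It also fails if it takes over 72 s, if anything falls off the work surface, if the arm or the gripper's body presses on something with over 40 N, if the wrist force passes 120 N, or if a joint passes its speed limit or range.

### The arm

A 6-joint arm with a two-finger parallel gripper is mounted at the origin on a cart in front of the work surface, level with it; the furniture and walls round the work are solid. World frame = base frame: x ahead of the robot, y to its left, z up, the work surface at z = 0. Lengths are in m, angles in rad, forces in N, time in s.
With the tool pointing down it reaches from about 0.375 to 0.9 m from the base axis. Payload 3.1 kg.
Tool frame: the origin (TCP) lies midway between the tips of the shut fingers; the grasp point (between the pads) lies ctrl.tcp_to_grasp behind it (ctrl.tcp_to_grasp is the distance from the TCP to the grasp point, in m); z points along the fingers, y is the line along which they close (so a half turn about z gives the same grasp; the last joint's range is limited). The gripper opens to 85 mm and grips with 20 to 120 N. Pads are 22 mm wide; open, the fingers measure 114 mm over their backs; the gripper's body (76 mm by 85 mm) begins 54 mm behind the grasp point. The pads swing forward as they close: fully open they stand 13 mm farther back than shut.
Start: joints at [-1.474, 0.527, 1.433, -0, 1.181, -0.178], TCP at [0.17, -0.601, 0.201] pointing down, gripper open.
Joint ranges: [-3.08, 3.08], [-0.75, 2.2], [0.22, 2.44], [-1.43, 4.57], [0, 2.65], [-2.85, 2.85]. Speed limits (rad/s): [2.79, 2.79, 3.14, 3.14, 3.14, 3.14].

### API

Orientations are given as a unit quaternion [x, y, z, w].
In Python, from plant import ctrl, optics gives the robot as it stands.
- The arm moves only by the tool servo_tool, never from a script. Its argument "steps" is a list of rows, each an object with "delta_pos": the shift along the tool's x, y, z in cm, a list of three; "twist": the turn about the tool's z in degrees. In form: [{"delta_pos": [x, y, z], "twist": twist}, ...]. A call has 1 to 5 rows; each row shifts and turns the commanded pose from where the row before left it, along the tool's axes as they then stand; what a row does not reach is not made up. A row lasts 1/10 s, in which the tool goes at most 50 mm and 8.59 degrees, less where a joint would pass 70% of its speed; a pose out of reach is approached as far as the arm can. A call with a gripper value outside its range is refused whole. "grip" is the closure, from -1 (fully open) to 1 (shut), set as the call begins (left out, the last holds). The fingers move at their own pace and stop on an object; "squeeze" is the grip in N (left out, the last holds). Time passes only in rows, so rows that do not move let the fingers close. It gives the time, the measured TCP pose, the force, the opening and the grip force at its end, in the units of the state.
- ctrl.get_obs(): the state, without advancing time (a new reading comes with each control period).
- optics.get_image(name): name is "scene" or "top" or "wrist"; returns the picture (420x560x3 uint8, red, green, blue); there is no depth.
- optics.camera_params(name): a dict with "K" (3x3 intrinsics, pixels), "R" (3x3) and "t" (3): a world point X has camera coordinates R X + t. Camera axes: x right, y down, z forward; pixel columns grow to the right and rows downward; lengths in m; the calibration is good to about 2 mm. A picture is of the moment at which its call begins: read the wrist's pose just before it. camera_params takes no time and is no camera call; for the wrist camera it gives the pose at the moment of the call.
- ctrl.finish_job(): hands the job in; it is judged then, once.
The state is a dict: "time": time; "joint_pos": joint angles; "qvel": joint speeds; "joint_torque": joint torques, N m; "ee_pos": TCP position; "tool_rot": TCP orientation; "force": force on the tool from outside, world axes, zero at the start; "wrist_torque": the same for the moment, N m; "opening": opening from 0.0 (shut) to 1.0 (fully open); "grasp_force": force on a finger pad.
Only numpy, scipy, OpenCV 4.12 (cv2) and the standard library are available. Lean on these libraries where they do the work, as an engineer would, in place of code of your own. Each camera call takes 0.05 s, during which the arm holds its last target. There are 200 camera calls.

## Working session

There is one attempt and no reset: what is moved stays moved. The work goes in short steps, Python scripts to look and compute and a tool call to move; the robot and the scene stay as the last step left them, time stands still between calls to the robot, and variables do not carry over. Pictures are saved under pics/ and viewed, at most 10 in all, crops included, and the job is handed in when it is done.

Besides the shell and the picture viewer there is one more tool, called by a JSON object that holds its "fn" and its "kwargs", one argument or row to a line. servo_tool: Moves the arm, as the interface text tells. Its arguments: {"type":"object","properties":{"steps":{"type":"array"},"grip":{"type":"number"},"squeeze":{"type":"number"}},"required":["steps"]}

```bash
mkdir -p pics
python3 - <<'E'
from plant import ctrl, optics
import cv2,numpy as np
for n in("scene","top"):
    im=optics.get_image(n); cv2.imwrite(f"pics/{n}0.png",im[:,:,::-1])
    p=optics.camera_params(n); print(n,np.round(p["K"],1).tolist(),np.round(-p["R"].T@p["t"],3),np.round(p["R"],2).tolist())
print(ctrl.tcp_to_grasp, ctrl.get_obs())
E
```

```text
scene [[415.2, 0.0, 281.2], [0.0, 415.2, 212.3], [0.0, 0.0, 1.0]] [0.102 0.572 0.937] [[-0.84, -0.55, 0.0], [-0.41, 0.62, -0.68], [0.37, -0.56, -0.74]]
top [[414.2, 0.0, 279.5], [0.0, 414.2, 204.1], [0.0, 0.0, 1.0]] [ 0.462 -0.09   1.045] [[0.03, -1.0, -0.03], [-1.0, -0.02, -0.08], [0.08, 0.03, -1.0]]
0.0187 {'time': 0.1, 'joint_pos': array([-1.47352044e+00,  5.28396882e-01,  1.43378635e+00, -7.93812613e-06,
        1.18142047e+00, -1.78518749e-01]), 'qvel': array([-3.58393033e-04,  1.51336209e-04, -3.09870250e-03, -9.73689991e-05,
       -1.20435337e-03,  5.92287513e-04]), 'joint_torque': array([ 7.26177586e-04, -4.43303704e+01, -1.78585893e+01, -2.60004208e-04,
        3.87387161e-03,  1.89303421e-06]), 'ee_pos': array([ 0.17013879, -0.60065198,  0.20021312]), 'tool_rot': array([ 9.90506513e-01,  1.37462126e-01,  3.71672631e-05, -1.00484583e-03]), 'force': array([0.45373144, 0.35631747, 0.40857389]), 'wrist_torque': array([-0.06709476, -0.05719546, -0.02505515]), 'grasp_force': 0.0, 'opening': 1.0035683056948277}
```

View pics/scene0.png

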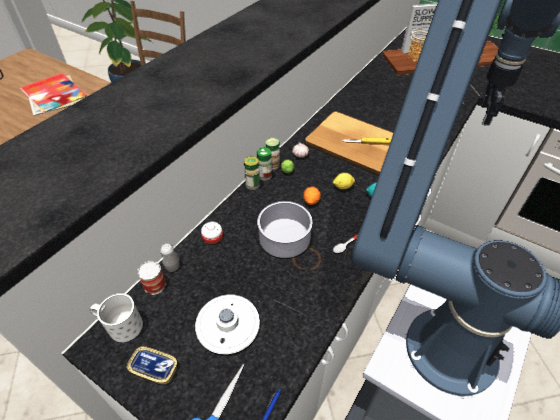

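View pics/top0.png

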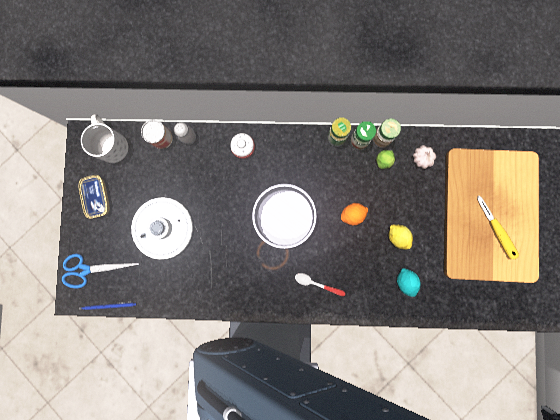

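Top view: the candidates are the yellow lemon (401,237), the orange look-alike (354,214), the turquoise look-alike (409,283) and the lime (386,159). By the description I choose the yellow one at (401,237). The canister's rim is at (284,216) and the lid at (162,228), with its button near (158,228).

```bash
cat > h.py <<'E'
import numpy as np,cv2
from plant import ctrl,optics
def ray(p,uv,z):
    R,t,K=map(np.array,(p["R"],p["t"],p["K"])); c=-R.T@t
    d=R.T@np.linalg.solve(K,[uv[0],uv[1],1.]); return c+d*(z-c[2])/d[2]
def proj(p,X):
    q=(np.array(p["R"])@np.atleast_2d(X).T).T+p["t"]; q=q@np.array(p["K"]).T; return q[:,:2]/q[:,2:]
def big(m):
    c=max(cv2.findContours(m.astype(np.uint8),0,cv2.CHAIN_APPROX_NONE)[0],key=cv2.contourArea); return c[:,0,:].astype(float)
def circ(c,r,z):  # 3D circle
    a=np.linspace(0,2*np.pi,72); return np.c_[c[0]+r*np.cos(a),c[1]+r*np.sin(a),0*a+z]
E
python3 - <<'E'
from h import *
P={n:optics.camera_params(n) for n in("scene","top")}
I={n:cv2.imread(f"pics/{n}0.png") for n in P}
for n in P:
    h=cv2.cvtColor(I[n],cv2.COLOR_BGR2HSV)
    m=cv2.inRange(h,(22,120,100),(34,255,255))
    box=np.zeros_like(m); 
    if n=="top": box[215:262,380:420]=1
    else: box[165:195,325:362]=1
    c=big(m*box); M=cv2.moments(c.astype(np.float32)); uv=(M["m10"]/M["m00"],M["m01"]/M["m00"])
    w=np.array([ray(P[n],u,.0255)[:2] for u in c]); e=cv2.fitEllipse(w.astype(np.float32)*1000)
    print(n,"lemon",uv,ray(P[n],uv,.0255),e)
p=P["top"]; g=cv2.cvtColor(I["top"],cv2.COLOR_BGR2GRAY)
for nm,(u,v),z,R in(("can",(284,216),.076,40),("lid",(162,228),.019,38)):
    b=np.zeros_like(g);cv2.circle(b,(u,v),R,255,-1)
    c=big(cv2.morphologyEx(((g>105)&(b>0)).astype(np.uint8),cv2.MORPH_CLOSE,np.ones((5,5))))
    w=np.array([ray(p,q,z)[:2] for q in c]).astype(np.float32)*1000
    print(nm,cv2.minEnclosingCircle(w),cv2.fitEllipse(w))
print("btn",ray(p,(158,228),.057))
for n,crops in(("top",[(375,210),(240,180),(125,190)]),("scene",[(315,160),(250,195),(190,290)])):
    pass
t=I["top"];s=I["scene"]
row=lambda L:np.hstack([cv2.resize(x,(266,266),interpolation=cv2.INTER_CUBIC) for x in L])
cv2.imwrite("pics/crop.png",np.vstack([row([t[207:267,371:431],t[176:256,244:324],t[188:268,122:202]]),row([s[155:205,315:365],s[190:270,245:325],s[285:365,188:268]])]))
E
```

```text
scene lemon (343.5729166666667, 180.2861111111111) [ 0.47025324 -0.35230028  0.0255    ] ((470.6236572265625, -352.80926513671875), (61.59714126586914, 75.74253845214844), 2.2073938846588135)
top lemon (400.51146788990826, 236.27561162079508) [ 0.47155335 -0.35206004  0.0255    ] ((471.6520690917969, -351.98663330078125), (50.33273696899414, 65.0130615234375), 132.8279571533203)
can ((501.6539306640625, -71.69347381591797), 87.7203140258789) ((510.27093505859375, -68.69345092773438), (150.92552185058594, 158.90220642089844), 64.01854705810547)
lid ((477.5879821777344, 235.8636932373047), 95.12156677246094) ((472.9536437988281, 238.21018981933594), (161.719970703125, 172.98655700683594), 134.1187744140625)
btn [0.47537011 0.23398776 0.057     ]
```

View pics/crop.png

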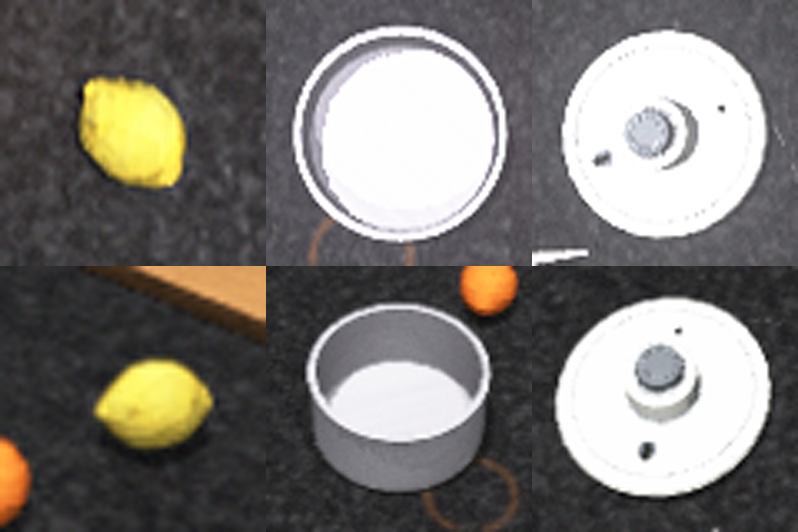

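The crop confirms the yellow lemon: 65 x 50 mm, long axis about 43° in the world, and both cameras agree within 1.5 mm at (0.471, -0.352). Next: fit the canister and lid, and work out the first moves.

```bash
cat >> h.py <<'E'
from scipy.spatial.transform import Rotation as Ro
def go(x,y,z,phi=None):
    "print deltas (cm, tool axes now / after twist) and twist; phi = wanted heading of tool x in deg"
    o=ctrl.get_obs(); R=Ro.from_quat(o["tool_rot"]).as_matrix(); h=np.degrees(np.arctan2(R[1,0],R[0,0]))
    d=np.array([x,y,z])-o["ee_pos"]; tw=0 if phi is None else h-phi
    R2=R@Ro.from_euler("z",tw,degrees=True).as_matrix()
    print("ee",o["ee_pos"].round(4),"head",h.round(1),"now",(R.T@d*100).round(2),"twist",round(tw,1),"after",(R2.T@d*100).round(2),"F",o["force"].round(1),"t",round(o["time"],2),"op",round(o["opening"],3))
E
python3 - <<'E'
from h import *
from scipy.optimize import least_squares
for n,E in(("top",{"can":((284.5,216),.076,.074),"lid":((161.8,228.2),.019,.078)}),("scene",{"can":((285,229.5),.076,.074),"lid":((227.5,323.5),.019,.078)})):
    p=optics.camera_params(n); g=cv2.GaussianBlur(cv2.cvtColor(cv2.imread(f"pics/{n}0.png"),cv2.COLOR_BGR2GRAY),(3,3),0).astype(np.float32)
    for k,(uv,z,r) in E.items():
        c0=ray(p,uv,z)
        def score(c):  # inside-outside contrast along the rim
            s=0
            for rr,w in((r-.002,1),(r+.003,-1)):
                q=proj(p,circ(c,rr,z)).astype(np.float32); s+=w*cv2.remap(g,q[None,:,0],q[None,:,1],1)[0]
            return s.clip(-20,60).mean()
        G=[(score((c0[0]+a,c0[1]+b)),c0[0]+a,c0[1]+b) for a in np.arange(-.02,.0201,.001) for b in np.arange(-.02,.0201,.001)]
        print(n,k,c0.round(4),np.round(max(G),4))
go(.471,-.352,.12,43)
E
```

```text
top can [ 0.5111 -0.0697  0.076 ] [60.      0.5121 -0.0677]
top lid [0.4756 0.2369 0.019 ] [60.      0.4776  0.2389]
scene can [ 0.4917 -0.0401  0.076 ] [25.3247  0.5117 -0.0601]
scene lid [0.4718 0.2436 0.019 ] [60.      0.4768  0.2416]
ee [ 0.1701 -0.6007  0.2002] head 15.8 now [ 35.72 -15.72   8.06] twist -27.2 after [38.95  2.35  8.06] F [0.5 0.4 0.4] t 0.1 op 1.004
```

{"fn": "servo_tool", "kwargs": {
  "steps": [
    {"delta_pos":[0,0,0],"twist":-6.8},
    {"delta_pos":[0,0,0],"twist":-6.8},
    {"delta_pos":[0,0,0],"twist":-6.8},
    {"delta_pos":[0,0,0],"twist":-6.8},
    {"delta_pos":[2,0.35,0],"twist":0}
  ],
  "grip": -1
}}

```text
time: 0.6
ee_pos: [0.186, -0.5912, 0.2006]
tool_rot: [0.931, 0.365, -0.0, 0.0]
force: [0.4, -0.3, -0.3]
opening: 0.997
grasp_force: 0.0
```

{"fn": "servo_tool", "kwargs": {
  "steps": [
    {"delta_pos":[3.7,0.2,0.8],"twist":0},
    {"delta_pos":[3.7,0.2,0.8],"twist":0},
    {"delta_pos":[3.7,0.2,0.8],"twist":0},
    {"delta_pos":[3.7,0.2,0.8],"twist":0},
    {"delta_pos":[3.7,0.2,0.8],"twist":0}
  ]
}}

```text
time: 1.1
ee_pos: [0.331, -0.4689, 0.1606]
tool_rot: [0.931, 0.365, 0.0, -0.001]
force: [0.8, -0.1, 0.5]
opening: 0.996
grasp_force: 0.0
```

{"fn": "servo_tool", "kwargs": {
  "steps": [
    {"delta_pos":[3.7,0.2,0.8],"twist":0},
    {"delta_pos":[3.7,0.2,0.8],"twist":0},
    {"delta_pos":[3.7,0.2,0.8],"twist":0},
    {"delta_pos":[3.7,0.2,0.8],"twist":0},
    {"delta_pos":[3.65,0.2,0.8],"twist":0}
  ]
}}

```text
time: 1.6
ee_pos: [0.4724, -0.3501, 0.1206]
tool_rot: [0.931, 0.366, 0.0, -0.001]
force: [0.2, -0.6, -0.2]
opening: 1.0
grasp_force: 0.0
```

Run:
```python
from h import *
go(.471,-.352,.009,43)
p=optics.camera_params("wrist"); im=optics.get_image("wrist")[:,:,::-1].copy()
for X in([.471,-.352,.0255],[.471,-.352,.009]):
    u=proj(p,X)[0]; print(u); cv2.circle(im,tuple(int(v) for v in u),4,(0,0,255),-1)
cv2.imwrite("pics/w1.png",im)
h=cv2.cvtColor(im,cv2.COLOR_BGR2HSV); m=cv2.inRange(h,(20,100,60),(35,255,255))
c=big(m); w=np.array([ray(p,u,.0255)[:2] for u in c]).astype(np.float32)*1000
print(cv2.fitEllipse(w), c.min(0),c.max(0)); go(.471,-.352,.009,43)
```

```text
ee [ 0.4724 -0.3501  0.1206] head 42.9 now [-0.24  0.05 11.16] twist -0.1 after [-0.24  0.05 11.16] F [ 0.2 -0.6 -0.2] t 1.6 op 1.0
[279.62310388 204.29287958]
[279.59098955 199.17948705]
((572.71044921875, -629.9388427734375), (56.85612487792969, 136.5124053955078), 133.80126953125) [493. 235.] [559. 356.]
ee [ 0.4757 -0.3456  0.1194] head 43.1 now [-0.83  0.18 11.04] twist 0.1 after [-0.83  0.18 11.04] F [ 1.7  1.  -0.3] t 1.65 op 1.002
```

View pics/w1.png

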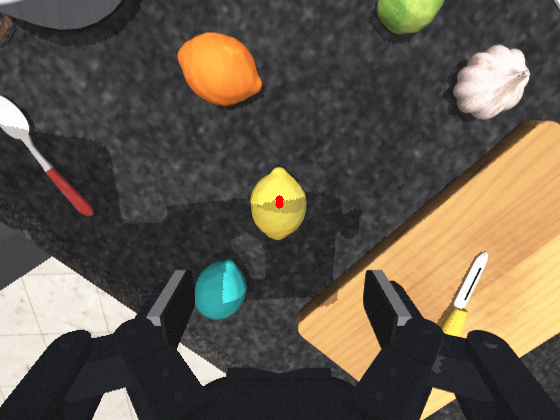

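The wrist view shows the lemon centred at (278,204), with the projected estimate (280,204) on it. It lies upright in the image, so the fingers will close across it, and nothing is in their way. Next: descend and grip.

{"fn": "servo_tool", "kwargs": {
  "steps": [
    {"delta_pos":[-0.7,0.1,2.5],"twist":0},
    {"delta_pos":[0,0,2.5],"twist":0},
    {"delta_pos":[0,0,2.0],"twist":0},
    {"delta_pos":[0,0,0],"twist":0},
    {"delta_pos":[0,0,0],"twist":0}
  ]
}}

```text
time: 2.15
ee_pos: [0.4667, -0.3576, 0.0511]
tool_rot: [0.931, 0.366, -0.0, -0.001]
force: [-0.1, 0.2, -0.0]
opening: 0.998
grasp_force: 0.0
```

```bash
python3 -c "
from h import *
go(.471,-.352,.009,43)"
```

```text
ee [ 0.4667 -0.3576  0.0511] head 43.0 now [ 0.69 -0.11  4.21] twist -0.0 after [ 0.69 -0.11  4.21] F [-0.1  0.2 -0. ] t 2.15 op 0.998
```

{"fn": "servo_tool", "kwargs": {
  "steps": [
    {"delta_pos":[0.7,-0.1,1.0],"twist":0},
    {"delta_pos":[0,0,1.6],"twist":0},
    {"delta_pos":[0,0,1.6],"twist":0},
    {"delta_pos":[0,0,0],"twist":0},
    {"delta_pos":[0,0,0],"twist":0}
  ]
}}

```text
time: 2.65
ee_pos: [0.4715, -0.3528, 0.0096]
tool_rot: [0.93, 0.366, 0.0, 0.0]
force: [0.0, -0.6, -0.3]
opening: 0.998
grasp_force: 0.0
```

{"fn": "servo_tool", "kwargs": {
  "steps": [
    {"delta_pos":[0,0,0],"twist":0},
    {"delta_pos":[0,0,0],"twist":0},
    {"delta_pos":[0,0,0],"twist":0},
    {"delta_pos":[0,0,0],"twist":0},
    {"delta_pos":[0,0,0],"twist":0}
  ],
  "grip": 1,
  "squeeze": 25
}}

```text
time: 3.15
ee_pos: [0.4705, -0.3521, 0.0106]
tool_rot: [0.93, 0.366, -0.0, -0.001]
force: [-2.4, 2.6, 10.7]
opening: 0.403
grasp_force: 20.1
```

{"fn": "servo_tool", "kwargs": {
  "steps": [
    {"delta_pos":[0,0,0],"twist":0},
    {"delta_pos":[0,0,0],"twist":0},
    {"delta_pos":[0,0,0],"twist":0},
    {"delta_pos":[0,0,0],"twist":0},
    {"delta_pos":[0,0,0],"twist":0}
  ]
}}

```text
time: 3.65
ee_pos: [0.4706, -0.3522, 0.0107]
tool_rot: [0.93, 0.366, -0.0, -0.001]
force: [-2.6, 2.9, 10.0]
opening: 0.406
grasp_force: 20.1
```

Run:
```python
from h import *
a=optics.get_image("wrist");b=optics.get_image("scene")[120:240,280:440]
cv2.imwrite("pics/w2.png",np.hstack([cv2.resize(a[150:420,140:420],(400,386)),cv2.resize(b,(400,386))])[:,:,::-1])
```

```text
(no output)
```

View pics/w2.png

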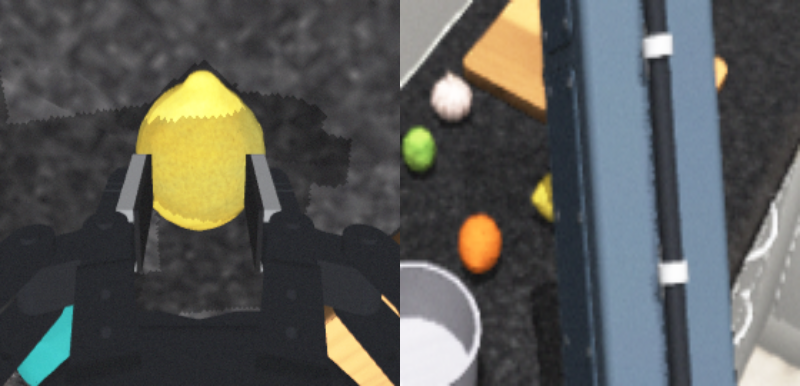

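The grip shows the lemon between the pads, but at only 34 mm opening, with the widest part forward of the pads or below them. I'll check by projecting known points into the wrist view.

Run:
```python
from h import *
o=ctrl.get_obs(); p=optics.camera_params("wrist"); R=Ro.from_quat(o["tool_rot"]).as_matrix()
c=-np.array(p["R"]).T@p["t"]; print("cam in tool",(R.T@(c-o["ee_pos"])).round(3),"axis in tool",(R.T@np.array(p["R"])[2]).round(2))
im=optics.get_image("wrist")[:,:,::-1]
h=cv2.cvtColor(im,cv2.COLOR_BGR2HSV); m=cv2.inRange(h,(20,100,60),(35,255,255)); m[:,:170]=0;m[:,400:]=0;m[330:]=0
b=big(m); print("lemon px",b.min(0),b.max(0))
S=lambda v:v/np.linalg.norm(v,axis=1)[:,None]
s=S(np.random.default_rng(0).normal(size=(4000,3)))*[.0355,.0265,.0255]
for dx in(0,.01,.02,.03):
  for dy in (0,):
    X=o["ee_pos"]+s@R.T*[1,1,1]+R@np.array([dx,dy,0]); X[:,2]+=.0255-o["ee_pos"][2]
    q=proj(p,X); print(dx,q.min(0).round(),q.max(0).round())
for tx in(-.011,.011):
  for tz in(0,-.0187,-.035): print("pad",tx,tz,proj(p,o["ee_pos"]+R@np.array([tx,.017,tz])).round())
```

```text
cam in tool [ 0.084 -0.    -0.173] axis in tool [-0.33 -0.    0.94]
lemon px [235. 199.] [325. 311.]
0 [234. 199.] [325. 315.]
0.01 [233. 182.] [326. 301.]
0.02 [232. 164.] [327. 286.]
0.03 [232. 145.] [327. 270.]
pad -0.011 0 [[305. 262.]]
pad -0.011 -0.0187 [[308. 278.]]
pad -0.011 -0.035 [[311. 294.]]
pad 0.011 0 [[307. 231.]]
pad 0.011 -0.0187 [[309. 244.]]
pad 0.011 -0.035 [[312. 257.]]
```

The projection shows the lemon is still centred, but the pads are gripping above its middle: visible tips at about z 0.045, 10 N upward. I'll open, go about 15 mm lower (safe because open tips stand 13 mm back), and regrip.

{"fn": "servo_tool", "kwargs": {
  "steps": [
    {"delta_pos":[0,0,0],"twist":0},
    {"delta_pos":[0,0,0],"twist":0},
    {"delta_pos":[0,0,0],"twist":0},
    {"delta_pos":[0,0,0],"twist":0},
    {"delta_pos":[0,0,0],"twist":0}
  ],
  "grip": -1
}}

```text
time: 4.3
ee_pos: [0.4711, -0.3529, 0.0089]
tool_rot: [0.93, 0.367, -0.0, -0.0]
force: [-0.2, 0.0, -0.1]
opening: 1.0
grasp_force: 0.0
```

{"fn": "servo_tool", "kwargs": {
  "steps": [
    {"delta_pos":[0,0,0.5],"twist":0},
    {"delta_pos":[0,0,0.5],"twist":0},
    {"delta_pos":[0,0,0.4],"twist":0},
    {"delta_pos":[0,0,0],"twist":0},
    {"delta_pos":[0,0,0],"twist":0}
  ]
}}

```text
time: 4.8
ee_pos: [0.471, -0.3528, -0.0052]
tool_rot: [0.93, 0.367, -0.0, -0.0]
force: [0.6, 0.3, 0.7]
opening: 1.0
grasp_force: 0.0
```

Run:
```python
from h import *
go(.471,-.352,-.005,43); p=optics.camera_params("wrist")
a=optics.get_image("wrist"); o=ctrl.get_obs();R=Ro.from_quat(o["tool_rot"]).as_matrix()
im=a.copy()
for tz in(0,-.013,-.03,-.045):
    for s in(-1,1):
        u=proj(p,o["ee_pos"]+R@np.array([.011,.0425*s,tz]))[0]; cv2.circle(im,tuple(int(v) for v in u),3,(255,0,int(-tz*5000)),-1)
im=(255*(im/255.)**.5).astype(np.uint8)
cv2.imwrite("pics/w3.png",cv2.resize(im[120:420,60:500],None,fx=1.8,fy=1.8)[:,:,::-1])
```

```text
ee [ 0.471  -0.3528 -0.0052] head 43.0 now [ 0.05 -0.05 -0.02] twist 0.0 after [ 0.05 -0.05 -0.02] F [0.6 0.3 0.7] t 4.8 op 1.0
```

View pics/w3.png

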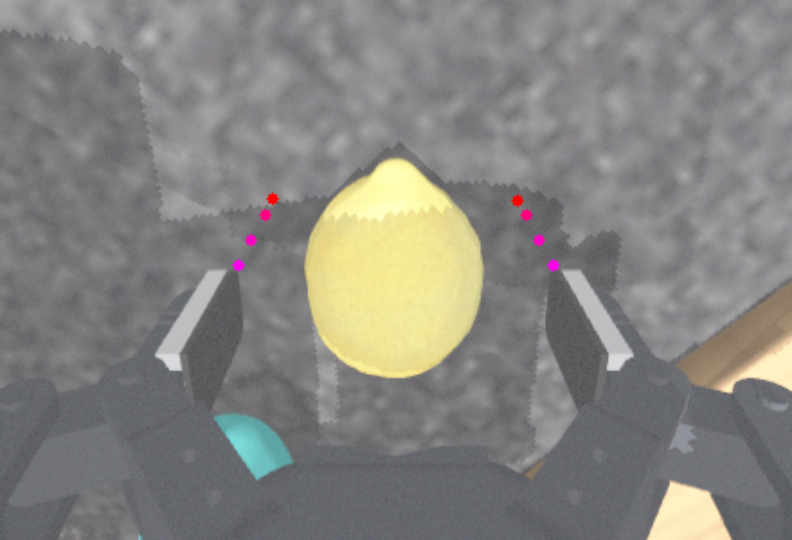

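The marked points show that the visible open finger tips stand about 46 mm behind the reported TCP, at crop (237,270) and (553,270). The spec says 13 mm, so there is about 33 mm of TCP offset, which explains the high grip. I'll go lower in small steps, watching the force.

{"fn": "servo_tool", "kwargs": {
  "steps": [
    {"delta_pos":[0,0,0.4],"twist":0},
    {"delta_pos":[0,0,0.3],"twist":0},
    {"delta_pos":[0,0,0],"twist":0}
  ]
}}

```text
time: 5.15
ee_pos: [0.4708, -0.3526, -0.0124]
tool_rot: [0.93, 0.366, -0.0, -0.0]
force: [-0.8, 0.7, 0.1]
opening: 1.001
grasp_force: 0.0
```

{"fn": "servo_tool", "kwargs": {
  "steps": [
    {"delta_pos":[0,0,0.2],"twist":0},
    {"delta_pos":[0,0,0.1],"twist":0},
    {"delta_pos":[0,0,0],"twist":0},
    {"delta_pos":[0,0,0],"twist":0}
  ]
}}

```text
time: 5.55
ee_pos: [0.4711, -0.3529, -0.0148]
tool_rot: [0.93, 0.367, 0.0, 0.0]
force: [0.2, 0.8, -0.3]
opening: 1.001
grasp_force: 0.0
```

{"fn": "servo_tool", "kwargs": {
  "steps": [
    {"delta_pos":[0,0,0.3],"twist":0},
    {"delta_pos":[0,0,0.3],"twist":0},
    {"delta_pos":[0,0,0],"twist":0},
    {"delta_pos":[0,0,0],"twist":0}
  ]
}}

```text
time: 5.95
ee_pos: [0.471, -0.3528, -0.0211]
tool_rot: [0.93, 0.367, -0.0, -0.0]
force: [-1.2, -0.3, -0.5]
opening: 0.998
grasp_force: 0.0
```

{"fn": "servo_tool", "kwargs": {
  "steps": [
    {"delta_pos":[0,0,0.3],"twist":0},
    {"delta_pos":[0,0,0.3],"twist":0},
    {"delta_pos":[0,0,0],"twist":0},
    {"delta_pos":[0,0,0],"twist":0}
  ]
}}

```text
time: 6.35
ee_pos: [0.471, -0.3528, -0.0271]
tool_rot: [0.93, 0.367, -0.0, -0.0]
force: [0.8, 0.2, -0.3]
opening: 0.999
grasp_force: 0.0
```

{"fn": "servo_tool", "kwargs": {
  "steps": [
    {"delta_pos":[0,0,0],"twist":0},
    {"delta_pos":[0,0,0],"twist":0},
    {"delta_pos":[0,0,0],"twist":0},
    {"delta_pos":[0,0,0],"twist":0},
    {"delta_pos":[0,0,0],"twist":0}
  ],
  "grip": 1,
  "squeeze": 25
}}

```text
time: 6.85
ee_pos: [0.4713, -0.3531, -0.0264]
tool_rot: [0.93, 0.367, 0.0, 0.0]
force: [-0.6, 0.3, 4.4]
opening: 0.584
grasp_force: 25.8
```

{"fn": "servo_tool", "kwargs": {
  "steps": [
    {"delta_pos":[0,0,0],"twist":0},
    {"delta_pos":[0,0,0],"twist":0},
    {"delta_pos":[0,0,0],"twist":0}
  ]
}}

```text
time: 7.15
ee_pos: [0.4713, -0.3531, -0.0264]
tool_rot: [0.93, 0.367, 0.0, 0.0]
force: [0.3, 0.5, 6.0]
opening: 0.589
grasp_force: 25.9
```

The opening is now 50 mm, close to the lemon's full width. Lift and check.

{"fn": "servo_tool", "kwargs": {
  "steps": [
    {"delta_pos":[0,0,-1],"twist":0},
    {"delta_pos":[0,0,-3],"twist":0},
    {"delta_pos":[0,0,-4],"twist":0},
    {"delta_pos":[0,0,-4],"twist":0},
    {"delta_pos":[0,0,-1],"twist":0}
  ]
}}

```text
time: 7.65
ee_pos: [0.4732, -0.355, 0.1076]
tool_rot: [0.93, 0.367, 0.002, 0.004]
force: [0.4, -0.9, -0.8]
opening: 0.591
grasp_force: 26.5
```

{"fn": "servo_tool", "kwargs": {
  "steps": [
    {"delta_pos":[0,0,0],"twist":0},
    {"delta_pos":[0,0,0],"twist":0}
  ]
}}

```text
time: 7.85
ee_pos: [0.4703, -0.352, 0.102]
tool_rot: [0.93, 0.366, -0.0, -0.001]
force: [0.1, 0.5, -0.8]
opening: 0.588
grasp_force: 26.4
```

Run:
```python
from h import *
go(.511,-.069,.10)
```

```text
ee [ 0.4703 -0.352   0.102 ] head 43.0 now [ 22.28 -17.92   0.25] twist 0 after [ 22.28 -17.92   0.25] F [ 0.1  0.5 -0.8] t 7.85 op 0.588
```

{"fn": "servo_tool", "kwargs": {
  "steps": [
    {"delta_pos":[1.5,-1.2,0],"twist":0},
    {"delta_pos":[2.6,-2.1,0],"twist":0},
    {"delta_pos":[2.6,-2.1,0],"twist":0},
    {"delta_pos":[2.6,-2.1,0],"twist":0},
    {"delta_pos":[2.6,-2.1,0],"twist":0}
  ]
}}

```text
time: 8.35
ee_pos: [0.4911, -0.1981, 0.1012]
tool_rot: [0.93, 0.366, -0.001, -0.002]
force: [0.9, 0.9, -1.7]
opening: 0.587
grasp_force: 26.5
```

{"fn": "servo_tool", "kwargs": {
  "steps": [
    {"delta_pos":[2.6,-2.1,0],"twist":0},
    {"delta_pos":[2.6,-2.1,0],"twist":0},
    {"delta_pos":[2.6,-2.1,0],"twist":0},
    {"delta_pos":[2.0,-1.6,0],"twist":0},
    {"delta_pos":[0.6,-0.4,0],"twist":0}
  ]
}}

```text
time: 8.85
ee_pos: [0.5097, -0.0657, 0.1013]
tool_rot: [0.93, 0.368, -0.002, -0.002]
force: [0.6, -0.2, -0.7]
opening: 0.594
grasp_force: 26.5
```

{"fn": "servo_tool", "kwargs": {
  "steps": [
    {"delta_pos":[0,0,0],"twist":0},
    {"delta_pos":[0,0,0],"twist":0},
    {"delta_pos":[0,0,0],"twist":0}
  ]
}}

```text
time: 9.15
ee_pos: [0.512, -0.0708, 0.1028]
tool_rot: [0.931, 0.366, -0.0, -0.0]
force: [-0.4, 0.1, -1.5]
opening: 0.59
grasp_force: 26.5
```

Run:
```python
from h import *
go(.511,-.069,.10)
p=optics.camera_params("wrist")
a=optics.get_image("wrist")[:,:,::-1].copy()
for rr in(.070,.074): cv2.polylines(a,[proj(p,circ((.511,-.069),rr,.076)).astype(np.int32)],True,(0,0,255),1)
t=optics.get_image("top")[:,:,::-1].copy(); t[0:0]
cv2.imwrite("pics/w4.png",np.hstack([cv2.resize(a,(400,300)),cv2.resize(t[140:290,180:380],(400,300))]))
```

```text
ee [ 0.512  -0.0708  0.1028] head 42.9 now [ 0.05 -0.2   0.28] twist 0 after [ 0.05 -0.2   0.28] F [-0.4  0.1 -1.5] t 9.15 op 0.59
```

View pics/w4.png

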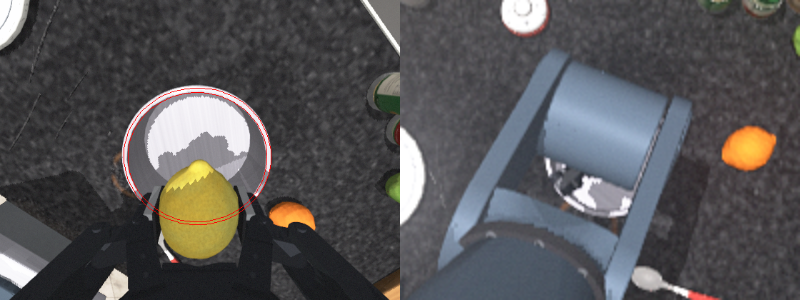

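The red overlay of the rim at (0.511, -0.069) matches the canister in the wrist view, about (197,155) in the half-size picture. The lemon is held above its mouth. Next: lower, release, and back out.

{"fn": "servo_tool", "kwargs": {
  "steps": [
    {"delta_pos":[0,-0.2,3],"twist":0},
    {"delta_pos":[0,0,3],"twist":0},
    {"delta_pos":[0,0,2.5],"twist":0},
    {"delta_pos":[0,0,0],"twist":0},
    {"delta_pos":[0,0,0],"twist":0}
  ]
}}

```text
time: 9.75
ee_pos: [0.5107, -0.069, 0.0181]
tool_rot: [0.931, 0.366, -0.0, -0.0]
force: [0.3, -0.2, -1.0]
opening: 0.586
grasp_force: 26.6
```

{"fn": "servo_tool", "kwargs": {
  "steps": [
    {"delta_pos":[0,0,1.5],"twist":0},
    {"delta_pos":[0,0,1],"twist":0},
    {"delta_pos":[0,0,0.7],"twist":0},
    {"delta_pos":[0,0,0],"twist":0},
    {"delta_pos":[0,0,0],"twist":0}
  ]
}}

```text
time: 10.25
ee_pos: [0.511, -0.0685, -0.0135]
tool_rot: [0.93, 0.367, 0.0, 0.0]
force: [-0.0, -0.7, -1.5]
opening: 0.592
grasp_force: 26.6
```

{"fn": "servo_tool", "kwargs": {
  "steps": [
    {"delta_pos":[0,0,0.3],"twist":0},
    {"delta_pos":[0,0,0.2],"twist":0},
    {"delta_pos":[0,0,0],"twist":0},
    {"delta_pos":[0,0,0],"twist":0}
  ]
}}

```text
time: 10.65
ee_pos: [0.5107, -0.0684, -0.0189]
tool_rot: [0.93, 0.367, -0.0, -0.0]
force: [0.3, -0.2, -1.8]
opening: 0.588
grasp_force: 26.6
```

{"fn": "servo_tool", "kwargs": {
  "steps": [
    {"delta_pos":[0,0,0],"twist":0},
    {"delta_pos":[0,0,0],"twist":0},
    {"delta_pos":[0,0,0],"twist":0},
    {"delta_pos":[0,0,0],"twist":0},
    {"delta_pos":[0,0,0],"twist":0}
  ],
  "grip": -0.55
}}

```text
time: 11.15
ee_pos: [0.5108, -0.0684, -0.0188]
tool_rot: [0.93, 0.367, 0.0, 0.0]
force: [0.4, -0.0, 1.1]
opening: 0.773
grasp_force: 0.0
```

{"fn": "servo_tool", "kwargs": {
  "steps": [
    {"delta_pos":[0,0,-1],"twist":0},
    {"delta_pos":[0,0,-2.5],"twist":0},
    {"delta_pos":[0,0,-4],"twist":0},
    {"delta_pos":[0,0,-4],"twist":0},
    {"delta_pos":[0,0,-3],"twist":0}
  ]
}}

```text
time: 11.65
ee_pos: [0.5112, -0.0685, 0.129]
tool_rot: [0.93, 0.367, 0.001, 0.001]
force: [0.7, -0.0, -0.2]
opening: 0.777
grasp_force: 0.0
```

{"fn": "servo_tool", "kwargs": {
  "steps": [
    {"delta_pos":[0,0,-3],"twist":0},
    {"delta_pos":[0,0,-3],"twist":0},
    {"delta_pos":[0,0,0],"twist":0},
    {"delta_pos":[0,0,0],"twist":0}
  ],
  "grip": -1
}}

```text
time: 12.05
ee_pos: [0.5108, -0.0684, 0.1872]
tool_rot: [0.93, 0.367, 0.001, 0.001]
force: [-0.1, 0.7, -0.7]
opening: 1.0
grasp_force: 0.0
```

Run:
```python
from h import *
go(.476,.238,.17)
p=optics.camera_params("wrist")
a=optics.get_image("wrist")[:,:,::-1].copy()
for rr in(.070,.074): cv2.polylines(a,[proj(p,circ((.511,-.069),rr,.076)).astype(np.int32)],True,(0,0,255),1)
cv2.imwrite("pics/w5.png",a)
```

```text
ee [ 0.5108 -0.0684  0.1872] head 43.0 now [ 18.35 -24.78   1.69] twist 0 after [ 18.35 -24.78   1.69] F [-0.1  0.7 -0.7] t 12.05 op 1.0
```

View pics/w5.png

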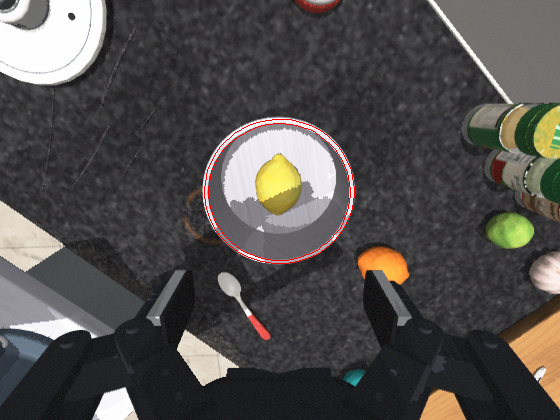

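The wrist view shows the lemon lying in the canister at (278,183), with the rim still on the overlay at (279,190). Next: go over the lid.

{"fn": "servo_tool", "kwargs": {
  "steps": [
    {"delta_pos":[1.2,-1.6,0],"twist":0},
    {"delta_pos":[2.4,-3.2,0],"twist":0},
    {"delta_pos":[2.4,-3.2,0],"twist":0},
    {"delta_pos":[2.4,-3.2,0],"twist":0},
    {"delta_pos":[2.4,-3.2,0],"twist":0}
  ]
}}

```text
time: 12.6
ee_pos: [0.4898, 0.1119, 0.1844]
tool_rot: [0.931, 0.366, -0.002, -0.001]
force: [0.7, -0.6, -0.2]
opening: 1.002
grasp_force: 0.0
```

{"fn": "servo_tool", "kwargs": {
  "steps": [
    {"delta_pos":[2.4,-3.2,0],"twist":0},
    {"delta_pos":[2.4,-3.2,0],"twist":0},
    {"delta_pos":[1.6,-2.4,0],"twist":0},
    {"delta_pos":[1.1,-1.6,0],"twist":0},
    {"delta_pos":[0,0,0],"twist":0}
  ]
}}

```text
time: 13.1
ee_pos: [0.4735, 0.2396, 0.1844]
tool_rot: [0.93, 0.368, -0.002, -0.0]
force: [-0.2, 0.0, -0.1]
opening: 0.997
grasp_force: 0.0
```

{"fn": "servo_tool", "kwargs": {
  "steps": [
    {"delta_pos":[0,0,0],"twist":0},
    {"delta_pos":[0,0,0],"twist":0},
    {"delta_pos":[0,0,0],"twist":0}
  ]
}}

```text
time: 13.4
ee_pos: [0.4755, 0.2366, 0.1858]
tool_rot: [0.931, 0.366, -0.0, 0.0]
force: [-0.8, -0.2, -0.0]
opening: 1.0
grasp_force: 0.0
```

Run:
```python
from h import *
p=optics.camera_params("wrist")
a=optics.get_image("wrist")[:,:,::-1].copy(); g=cv2.GaussianBlur(cv2.cvtColor(a,cv2.COLOR_BGR2GRAY),(3,3),0).astype(np.float32)
def score(c,r,z):
    s=0
    for rr,w in((r-.0015,1),(r+.002,-1)):
        q=proj(p,circ(c,rr,z)).astype(np.float32); s+=w*cv2.remap(g,q[None,:,0],q[None,:,1],1)[0]
    return s.clip(-20,80).mean()
G=max((score((x,y),.078,.019),x,y) for x in np.arange(.456,.497,.001) for y in np.arange(.218,.2581,.001)); print(np.round(G,4))
c=G[1:]; go(*c,.10)
for rr,z in((.078,.019),(.026,.045),(.017,.057)): cv2.polylines(a,[proj(p,circ(c,rr,z)).astype(np.int32)],True,(0,0,255),1)
cv2.imwrite("pics/w6.png",a)
```

```text
[60.9041  0.476   0.241 ]
ee [0.4756 0.2367 0.1859] head 42.9 now [ 0.33 -0.28  8.59] twist 0 after [ 0.33 -0.28  8.59] F [0.1 0.3 0.1] t 13.45 op 0.998
```

View pics/w6.png

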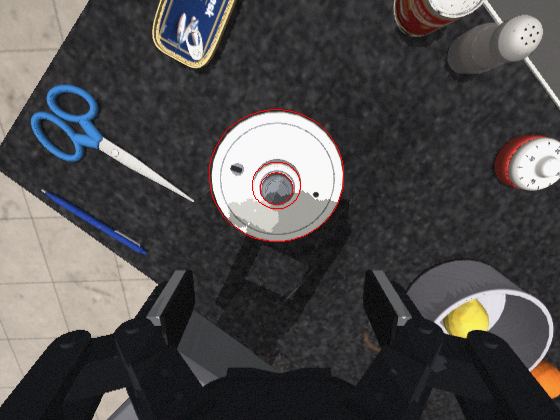

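The wrist view shows the lid centred at (277,175), with its flange on the overlay and its housing at (277,187). The estimate is (0.476, 0.240), and all three cameras agree to about 2 mm. Next: descend over the housing.

{"fn": "servo_tool", "kwargs": {
  "steps": [
    {"delta_pos":[0.25,-0.2,3],"twist":0},
    {"delta_pos":[0,0,4],"twist":0},
    {"delta_pos":[0,0,4],"twist":0},
    {"delta_pos":[0,0,4],"twist":0},
    {"delta_pos":[0,0,1.5],"twist":0}
  ]
}}

```text
time: 13.95
ee_pos: [0.4739, 0.2394, 0.0178]
tool_rot: [0.931, 0.366, -0.003, -0.0]
force: [-0.9, 0.3, -0.1]
opening: 1.003
grasp_force: 0.0
```

{"fn": "servo_tool", "kwargs": {
  "steps": [
    {"delta_pos":[0,0,0],"twist":0},
    {"delta_pos":[0,0,0],"twist":0},
    {"delta_pos":[0,0,1],"twist":0},
    {"delta_pos":[0,0,1],"twist":0},
    {"delta_pos":[0,0,0.5],"twist":0}
  ]
}}

```text
time: 14.45
ee_pos: [0.4759, 0.2409, -0.0042]
tool_rot: [0.93, 0.367, 0.0, 0.0]
force: [0.2, -0.5, -0.3]
opening: 1.002
grasp_force: 0.0
```

{"fn": "servo_tool", "kwargs": {
  "steps": [
    {"delta_pos":[0,0,0],"twist":0},
    {"delta_pos":[0,0,0],"twist":0},
    {"delta_pos":[0,0,0],"twist":0}
  ]
}}

```text
time: 14.75
ee_pos: [0.4761, 0.241, -0.0037]
tool_rot: [0.93, 0.367, 0.0, 0.0]
force: [0.5, 0.1, 0.4]
opening: 1.002
grasp_force: 0.0
```

{"fn": "servo_tool", "kwargs": {
  "steps": [
    {"delta_pos":[0,0,0.5],"twist":0},
    {"delta_pos":[0,0,0.5],"twist":0},
    {"delta_pos":[0,0,0],"twist":0},
    {"delta_pos":[0,0,0],"twist":0}
  ]
}}

```text
time: 15.15
ee_pos: [0.4757, 0.2409, -0.0142]
tool_rot: [0.93, 0.367, -0.0, -0.0]
force: [0.1, 0.1, -0.1]
opening: 1.002
grasp_force: 0.0
```

{"fn": "servo_tool", "kwargs": {
  "steps": [
    {"delta_pos":[0,0,0],"twist":0},
    {"delta_pos":[0,0,0],"twist":0},
    {"delta_pos":[0,0,0],"twist":0},
    {"delta_pos":[0,0,0],"twist":0},
    {"delta_pos":[0,0,0],"twist":0}
  ],
  "grip": 1,
  "squeeze": 40
}}

```text
time: 15.65
ee_pos: [0.4761, 0.2409, -0.0134]
tool_rot: [0.93, 0.366, 0.0, 0.0]
force: [-0.9, -1.4, 5.4]
opening: 0.598
grasp_force: 41.8
```

{"fn": "servo_tool", "kwargs": {
  "steps": [
    {"delta_pos":[0,0,0],"twist":0},
    {"delta_pos":[0,0,0],"twist":0},
    {"delta_pos":[0,0,0],"twist":0}
  ]
}}

```text
time: 15.95
ee_pos: [0.4761, 0.2409, -0.0134]
tool_rot: [0.93, 0.366, 0.0, 0.0]
force: [-1.0, -1.4, 5.4]
opening: 0.59
grasp_force: 41.8
```

{"fn": "servo_tool", "kwargs": {
  "steps": [
    {"delta_pos":[0,0,-1],"twist":0},
    {"delta_pos":[0,0,-3],"twist":0},
    {"delta_pos":[0,0,-4],"twist":0},
    {"delta_pos":[0,0,-4],"twist":0},
    {"delta_pos":[0,0,-2],"twist":0}
  ]
}}

```text
time: 16.45
ee_pos: [0.4771, 0.2414, 0.1294]
tool_rot: [0.93, 0.367, 0.002, 0.0]
force: [1.4, 0.3, -1.2]
opening: 0.59
grasp_force: 42.6
```

{"fn": "servo_tool", "kwargs": {
  "steps": [
    {"delta_pos":[0,0,0],"twist":0},
    {"delta_pos":[0,0,0],"twist":0},
    {"delta_pos":[0,0,0],"twist":0}
  ]
}}

```text
time: 16.75
ee_pos: [0.4743, 0.2405, 0.1245]
tool_rot: [0.93, 0.366, -0.002, -0.0]
force: [-0.4, 0.0, -1.2]
opening: 0.598
grasp_force: 42.5
```

```bash
cat > lid.py <<'E'
from h import *
def lid_in_tool():
    p=optics.camera_params("wrist"); o=ctrl.get_obs(); R=Ro.from_quat(o["tool_rot"]).as_matrix()
    a=optics.get_image("wrist"); g=cv2.GaussianBlur(cv2.cvtColor(a,cv2.COLOR_RGB2GRAY),(3,3),0).astype(np.float32)
    ang=np.radians(np.arange(-60,61,2)); best=[]
    def score(x,y,r,z):
        s=0
        for rr,w in((r-.0015,1),(r+.0015,-1)):
            X=o["ee_pos"]+np.c_[x+rr*np.cos(ang),y+rr*np.sin(ang),0*ang-(.0134+z)]@R.T
            q=proj(p,X).astype(np.float32); s+=w*cv2.remap(g,q[None,:,0],q[None,:,1],1)[0]
        return s.clip(-20,150).mean()
    for z in(.013,.016,.019,.022,.025):
        G=max((score(x,y,.078,z),x,y) for x in np.arange(-.01,.0101,.0005) for y in np.arange(-.006,.0061,.0005)); print(z,np.round(G,4))
    return o,p,a
E
python3 - <<'E'
from lid import *
o,p,a=lid_in_tool(); print(o["opening"],o["grasp_force"])
go(.511,-.069,.126)
cv2.imwrite("pics/w7.png",a[:,:,::-1])
E
```

```text
0.013 [ 1.482471e+02 -2.500000e-03 -5.000000e-04]
0.016 [ 1.477395e+02 -3.000000e-03 -5.000000e-04]
0.019 [ 1.419359e+02 -3.000000e-03 -5.000000e-04]
0.022 [ 1.262887e+02 -3.000000e-03 -5.000000e-04]
0.025 [ 1.121032e+02 -2.500000e-03 -2.000000e-03]
0.5977191528961403 42.53520936705172
ee [0.4744 0.2405 0.1243] head 43.0 now [-18.43  25.13  -0.15] twist 0 after [-18.43  25.13  -0.15] F [-0.5  0.1 -2.3] t 16.8 op 0.591
```

The lid is held level: the flange edge fits at nominal height, with its centre at (-3.0, -0.5) mm in the tool frame. I'll carry it so that its centre comes over the canister at (0.511, -0.069).

{"fn": "servo_tool", "kwargs": {
  "steps": [
    {"delta_pos":[-1.2,1.65,0],"twist":0},
    {"delta_pos":[-2,2.76,0],"twist":0},
    {"delta_pos":[-2,2.76,0],"twist":0},
    {"delta_pos":[-2,2.76,0],"twist":0},
    {"delta_pos":[-2,2.76,0],"twist":0}
  ]
}}

```text
time: 17.3
ee_pos: [0.4942, 0.0842, 0.1245]
tool_rot: [0.93, 0.367, -0.002, -0.001]
force: [0.5, 0.3, -1.4]
opening: 0.593
grasp_force: 42.5
```

{"fn": "servo_tool", "kwargs": {
  "steps": [
    {"delta_pos":[-2,2.76,0],"twist":0},
    {"delta_pos":[-2,2.77,0],"twist":0},
    {"delta_pos":[-2,2.77,0],"twist":0},
    {"delta_pos":[-2,2.77,0],"twist":0},
    {"delta_pos":[-1,1.38,0],"twist":0}
  ]
}}

```text
time: 17.8
ee_pos: [0.5142, -0.0697, 0.1246]
tool_rot: [0.931, 0.365, -0.001, -0.0]
force: [0.8, -0.1, -2.7]
opening: 0.586
grasp_force: 42.5
```

{"fn": "servo_tool", "kwargs": {
  "steps": [
    {"delta_pos":[0,0,0],"twist":0},
    {"delta_pos":[0,0,0],"twist":0},
    {"delta_pos":[0,0,0],"twist":0}
  ]
}}

```text
time: 18.1
ee_pos: [0.5132, -0.0659, 0.1253]
tool_rot: [0.93, 0.367, -0.001, -0.001]
force: [-0.4, 0.2, -2.3]
opening: 0.593
grasp_force: 42.5
```

Run:
```python
from lid import *
o,p,a=lid_in_tool()
go(.513,-.0675,.08)
cv2.imwrite("pics/w8.png",a[:,:,::-1]); cv2.imwrite("pics/s8.png",optics.get_image("scene")[:,:,::-1]);cv2.imwrite("pics/t8.png",optics.get_image("top")[:,:,::-1])
```

```text
0.013 [ 1.493707e+02 -2.000000e-03 -1.000000e-03]
0.016 [ 1.487256e+02 -2.000000e-03 -5.000000e-04]
0.019 [ 1.406254e+02 -3.000000e-03 -5.000000e-04]
0.022 [ 1.240772e+02 -3.000000e-03 -5.000000e-04]
0.025 [ 1.092356e+02 -2.500000e-03 -2.000000e-03]
ee [ 0.5134 -0.0658  0.1255] head 43.1 now [-0.15  0.11  4.55] twist 0 after [-0.15  0.11  4.55] F [-0.2 -0.5 -2.1] t 18.15 op 0.594
```

{"fn": "servo_tool", "kwargs": {
  "steps": [
    {"delta_pos":[-0.1,0.1,1.5],"twist":0},
    {"delta_pos":[0,0,2],"twist":0},
    {"delta_pos":[0,0,1.7],"twist":0},
    {"delta_pos":[0,0,0],"twist":0},
    {"delta_pos":[0,0,0],"twist":0}
  ]
}}

```text
time: 18.75
ee_pos: [0.5142, -0.068, 0.0742]
tool_rot: [0.93, 0.367, -0.0, -0.0]
force: [1.4, -0.7, -1.8]
opening: 0.593
grasp_force: 42.5
```

{"fn": "servo_tool", "kwargs": {
  "steps": [
    {"delta_pos":[0,0,0.3],"twist":0},
    {"delta_pos":[0,0,0.3],"twist":0},
    {"delta_pos":[0,0,0.3],"twist":0},
    {"delta_pos":[0,0,0],"twist":0},
    {"delta_pos":[0,0,0],"twist":0}
  ]
}}

```text
time: 19.25
ee_pos: [0.5142, -0.0685, 0.0652]
tool_rot: [0.93, 0.366, 0.0, 0.0]
force: [-0.3, -1.0, -1.0]
opening: 0.596
grasp_force: 42.5
```

{"fn": "servo_tool", "kwargs": {
  "steps": [
    {"delta_pos":[0,0,0.25],"twist":0},
    {"delta_pos":[0,0,0.25],"twist":0},
    {"delta_pos":[0,0,0],"twist":0},
    {"delta_pos":[0,0,0],"twist":0}
  ]
}}

```text
time: 19.65
ee_pos: [0.5141, -0.0684, 0.06]
tool_rot: [0.93, 0.367, -0.0, -0.0]
force: [1.1, 0.4, -1.6]
opening: 0.595
grasp_force: 42.5
```

{"fn": "servo_tool", "kwargs": {
  "steps": [
    {"delta_pos":[0,0,0.25],"twist":0},
    {"delta_pos":[0,0,0.25],"twist":0},
    {"delta_pos":[0,0,0],"twist":0},
    {"delta_pos":[0,0,0],"twist":0}
  ]
}}

```text
time: 20.05
ee_pos: [0.514, -0.0684, 0.0551]
tool_rot: [0.93, 0.367, -0.0, -0.0]
force: [-0.6, 0.5, -1.7]
opening: 0.593
grasp_force: 42.9
```

{"fn": "servo_tool", "kwargs": {
  "steps": [
    {"delta_pos":[0,0,0.2],"twist":0},
    {"delta_pos":[0,0,0.1],"twist":0},
    {"delta_pos":[0,0,0],"twist":0},
    {"delta_pos":[0,0,0],"twist":0}
  ]
}}

```text
time: 20.45
ee_pos: [0.514, -0.0684, 0.0526]
tool_rot: [0.93, 0.367, -0.0, -0.0]
force: [-2.4, 0.4, 6.0]
opening: 0.593
grasp_force: 43.6
```

The lid met the rim exactly at the fully-home height: TCP 0.0526, contact 6 N. Next: release and rise clear.

{"fn": "servo_tool", "kwargs": {
  "steps": [
    {"delta_pos":[0,0,0],"twist":0},
    {"delta_pos":[0,0,0],"twist":0},
    {"delta_pos":[0,0,0],"twist":0},
    {"delta_pos":[0,0,0],"twist":0},
    {"delta_pos":[0,0,0],"twist":0}
  ],
  "grip": -1
}}

```text
time: 20.95
ee_pos: [0.5143, -0.0685, 0.052]
tool_rot: [0.93, 0.366, 0.0, 0.0]
force: [0.4, 0.3, -0.4]
opening: 1.003
grasp_force: 0.0
```

{"fn": "servo_tool", "kwargs": {
  "steps": [
    {"delta_pos":[0,0,-1],"twist":0},
    {"delta_pos":[0,0,-2],"twist":0},
    {"delta_pos":[0,0,-3],"twist":0},
    {"delta_pos":[0,0,-4],"twist":0},
    {"delta_pos":[0,0,-3],"twist":0}
  ]
}}

```text
time: 21.45
ee_pos: [0.5147, -0.0686, 0.1848]
tool_rot: [0.93, 0.367, 0.001, 0.001]
force: [0.9, -0.3, -0.7]
opening: 0.999
grasp_force: 0.0
```

{"fn": "servo_tool", "kwargs": {
  "steps": [
    {"delta_pos":[0,0,-3],"twist":0},
    {"delta_pos":[0,0,0],"twist":0},
    {"delta_pos":[0,0,0],"twist":0},
    {"delta_pos":[0,0,0],"twist":0},
    {"delta_pos":[0,0,0],"twist":0}
  ],
  "grip": 1
}}

```text
time: 21.95
ee_pos: [0.5132, -0.0681, 0.2108]
tool_rot: [0.93, 0.366, -0.001, -0.001]
force: [0.5, 0.0, -0.0]
opening: 0.141
grasp_force: 0.0
```

Run:
```python
from h import *
go(.511,-.069,.15)
p=optics.camera_params("wrist"); o=ctrl.get_obs(); R=Ro.from_quat(o["tool_rot"]).as_matrix()
a=optics.get_image("wrist")[:,:,::-1].copy(); g=cv2.GaussianBlur(cv2.cvtColor(a,cv2.COLOR_BGR2GRAY),(3,3),0).astype(np.float32)
def score(x,y,r,z,tx=0,ty=0):
    s=0
    for rr,w in((r-.0015,1),(r+.0015,-1)):
        X=circ((x,y),rr,z); X[:,2]+=tx*(X[:,0]-x)+ty*(X[:,1]-y); q=proj(p,X).astype(np.float32); v=cv2.remap(g,q[None,:,0],q[None,:,1],1)[0]; s+=w*v
    return s.clip(-20,120).mean()
for z in(.079,.082,.085,.088,.091):
    G=max((score(x,y,.078,z),x,y) for x in np.arange(.500,.522,.001) for y in np.arange(-.08,-.058,.001)); print(z,np.round(G,4))
    if z==.085: c=G[1:]
T=max((score(*c,.078,.085,i,j),i,j) for i in np.arange(-.1,.11,.02) for j in np.arange(-.1,.11,.02)); print("tilt",T)
for r,z in((.078,.085),(.026,.111),(.017,.123)): cv2.polylines(a,[proj(p,circ(c,r,z)).astype(np.int32)],True,(0,0,255),1)
# tip markers at shut tips if 33 mm behind TCP
for tz in(0,-.033): u=proj(p,o["ee_pos"]+R@np.array([0,0,tz]))[0]; cv2.circle(a,tuple(int(v) for v in u),3,(255,0,255),-1)
s=optics.get_image("scene")[:,:,::-1]
cv2.imwrite("pics/w9.png",np.hstack([cv2.resize(a,(480,360)),cv2.resize(s[150:300,220:350],(312,360))]))
```

```text
ee [ 0.5132 -0.0681  0.2108] head 43.0 now [-0.21 -0.07  6.08] twist 0 after [-0.21 -0.07  6.08] F [ 0.5  0.  -0. ] t 21.95 op 0.141
0.079 [ 1.175139e+02  5.120000e-01 -6.900000e-02]
0.082 [ 1.004708e+02  5.130000e-01 -6.900000e-02]
0.085 [65.9064  0.514  -0.069 ]
0.088 [54.8068  0.51   -0.066 ]
0.091 [49.5694  0.51   -0.065 ]
tilt (np.float32(82.360825), np.float64(0.020000000000000018), np.float64(0.060000000000000026))
```

View pics/w9.png

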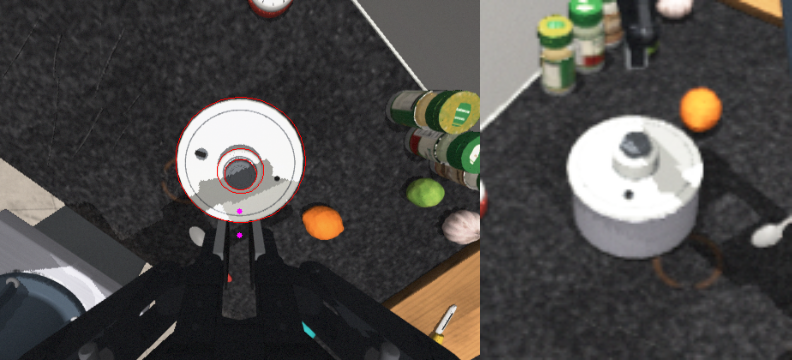

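The lid sits level and fully home in the scene crop. In the wrist view its flange matches at the home height, with the centre near (0.512, -0.069). The shut fingers are in line with the button, so I'll approach it.

{"fn": "servo_tool", "kwargs": {
  "steps": [
    {"delta_pos":[-0.1,0,2],"twist":0},
    {"delta_pos":[0,0,3],"twist":0},
    {"delta_pos":[0,0,3],"twist":0},
    {"delta_pos":[0,0,2],"twist":0},
    {"delta_pos":[0,0,0],"twist":0}
  ]
}}

```text
time: 22.55
ee_pos: [0.5108, -0.0683, 0.109]
tool_rot: [0.93, 0.366, -0.003, -0.003]
force: [0.6, 0.8, 0.8]
opening: -0.002
grasp_force: 0.0
```

{"fn": "servo_tool", "kwargs": {
  "steps": [
    {"delta_pos":[0,0,0],"twist":0},
    {"delta_pos":[0,0,0.5],"twist":0},
    {"delta_pos":[0,0,0.3],"twist":0},
    {"delta_pos":[0,0,0],"twist":0},
    {"delta_pos":[0,0,0],"twist":0}
  ]
}}

```text
time: 23.05
ee_pos: [0.5137, -0.0692, 0.1046]
tool_rot: [0.93, 0.367, 0.0, 0.0]
force: [-0.1, -0.1, 0.7]
opening: 0.006
grasp_force: 0.0
```

{"fn": "servo_tool", "kwargs": {
  "steps": [
    {"delta_pos":[0,0,0.2],"twist":0},
    {"delta_pos":[0,0,0.2],"twist":0},
    {"delta_pos":[0,0,0],"twist":0},
    {"delta_pos":[0,0,0],"twist":0}
  ]
}}

```text
time: 23.45
ee_pos: [0.5134, -0.0691, 0.1]
tool_rot: [0.93, 0.367, -0.0, -0.0]
force: [-0.6, -0.3, 0.8]
opening: -0.0
grasp_force: 0.0
```

{"fn": "servo_tool", "kwargs": {
  "steps": [
    {"delta_pos":[0,0,0.2],"twist":0},
    {"delta_pos":[0,0,0.2],"twist":0},
    {"delta_pos":[0,0,0],"twist":0},
    {"delta_pos":[0,0,0],"twist":0}
  ]
}}

```text
time: 23.85
ee_pos: [0.5134, -0.0692, 0.096]
tool_rot: [0.93, 0.367, -0.0, -0.0]
force: [-0.4, -0.1, 0.9]
opening: -0.001
grasp_force: 0.0
```

{"fn": "servo_tool", "kwargs": {
  "steps": [
    {"delta_pos":[0,0,0.2],"twist":0},
    {"delta_pos":[0,0,0.2],"twist":0},
    {"delta_pos":[0,0,0],"twist":0},
    {"delta_pos":[0,0,0],"twist":0}
  ]
}}

```text
time: 24.25
ee_pos: [0.5136, -0.0692, 0.0923]
tool_rot: [0.93, 0.367, 0.0, 0.0]
force: [-0.3, -1.1, 2.4]
opening: -0.002
grasp_force: 1.1
```

{"fn": "servo_tool", "kwargs": {
  "steps": [
    {"delta_pos":[0,0,0.2],"twist":0},
    {"delta_pos":[0,0,0.2],"twist":0},
    {"delta_pos":[0,0,0],"twist":0},
    {"delta_pos":[0,0,0],"twist":0}
  ]
}}

```text
time: 24.65
ee_pos: [0.5136, -0.0692, 0.0882]
tool_rot: [0.93, 0.366, 0.0, 0.0]
force: [-0.2, 0.1, 4.8]
opening: -0.001
grasp_force: 2.1
```

{"fn": "servo_tool", "kwargs": {
  "steps": [
    {"delta_pos":[0,0,0.2],"twist":0},
    {"delta_pos":[0,0,0.2],"twist":0},
    {"delta_pos":[0,0,0],"twist":0},
    {"delta_pos":[0,0,0],"twist":0}
  ]
}}

```text
time: 25.05
ee_pos: [0.5137, -0.0692, 0.0843]
tool_rot: [0.93, 0.367, 0.0, 0.0]
force: [-0.9, 0.4, 6.1]
opening: 0.0
grasp_force: 3.1
```

{"fn": "servo_tool", "kwargs": {
  "steps": [
    {"delta_pos":[0,0,0.1],"twist":0},
    {"delta_pos":[0,0,0.1],"twist":0},
    {"delta_pos":[0,0,0],"twist":0},
    {"delta_pos":[0,0,0],"twist":0}
  ]
}}

```text
time: 25.45
ee_pos: [0.5137, -0.0692, 0.0829]
tool_rot: [0.93, 0.367, 0.0, 0.0]
force: [-2.1, -0.2, 10.4]
opening: -0.001
grasp_force: 5.0
```

The force jumped to 10 N, so the button is on its stop. I'll add a little margin and hold.

{"fn": "servo_tool", "kwargs": {
  "steps": [
    {"delta_pos":[0,0,0.1],"twist":0},
    {"delta_pos":[0,0,0],"twist":0},
    {"delta_pos":[0,0,0],"twist":0},
    {"delta_pos":[0,0,0],"twist":0},
    {"delta_pos":[0,0,0],"twist":0}
  ]
}}

```text
time: 25.95
ee_pos: [0.5137, -0.0692, 0.0827]
tool_rot: [0.93, 0.367, 0.0, 0.0]
force: [-3.4, 1.2, 16.8]
opening: -0.001
grasp_force: 8.4
```

{"fn": "servo_tool", "kwargs": {
  "steps": [
    {"delta_pos":[0,0,0],"twist":0},
    {"delta_pos":[0,0,0],"twist":0},
    {"delta_pos":[0,0,0],"twist":0},
    {"delta_pos":[0,0,0],"twist":0},
    {"delta_pos":[0,0,0],"twist":0}
  ]
}}

```text
time: 26.45
ee_pos: [0.5137, -0.0692, 0.0828]
tool_rot: [0.93, 0.367, 0.0, 0.0]
force: [-4.2, 1.0, 16.2]
opening: 0.004
grasp_force: 8.4
```

{"fn": "servo_tool", "kwargs": {
  "steps": [
    {"delta_pos":[0,0,0],"twist":0},
    {"delta_pos":[0,0,0],"twist":0},
    {"delta_pos":[0,0,0],"twist":0},
    {"delta_pos":[0,0,0],"twist":0},
    {"delta_pos":[0,0,0],"twist":0}
  ]
}}

```text
time: 26.95
ee_pos: [0.5137, -0.0693, 0.0828]
tool_rot: [0.93, 0.367, 0.0, 0.0]
force: [-2.7, 1.1, 16.9]
opening: -0.0
grasp_force: 8.4
```

{"fn": "servo_tool", "kwargs": {
  "steps": [
    {"delta_pos":[0,0,0],"twist":0},
    {"delta_pos":[0,0,0],"twist":0},
    {"delta_pos":[0,0,0],"twist":0},
    {"delta_pos":[0,0,0],"twist":0},
    {"delta_pos":[0,0,0],"twist":0}
  ]
}}

```text
time: 27.45
ee_pos: [0.5137, -0.0692, 0.0827]
tool_rot: [0.93, 0.367, 0.0, 0.0]
force: [-2.9, 0.7, 15.9]
opening: -0.001
grasp_force: 8.4
```

{"fn": "servo_tool", "kwargs": {
  "steps": [
    {"delta_pos":[0,0,0],"twist":0},
    {"delta_pos":[0,0,0],"twist":0},
    {"delta_pos":[0,0,0],"twist":0},
    {"delta_pos":[0,0,0],"twist":0},
    {"delta_pos":[0,0,0],"twist":0}
  ]
}}

```text
time: 27.95
ee_pos: [0.5137, -0.0693, 0.0827]
tool_rot: [0.93, 0.367, 0.0, 0.0]
force: [-2.9, -0.1, 17.4]
opening: 0.003
grasp_force: 8.4
```

{"fn": "servo_tool", "kwargs": {
  "steps": [
    {"delta_pos":[0,0,0],"twist":0},
    {"delta_pos":[0,0,0],"twist":0},
    {"delta_pos":[0,0,0],"twist":0},
    {"delta_pos":[0,0,0],"twist":0},
    {"delta_pos":[0,0,0],"twist":0}
  ]
}}

```text
time: 28.45
ee_pos: [0.5137, -0.0692, 0.0828]
tool_rot: [0.93, 0.367, 0.0, 0.0]
force: [-2.5, 0.5, 17.6]
opening: 0.0
grasp_force: 8.4
```

{"fn": "servo_tool", "kwargs": {
  "steps": [
    {"delta_pos":[0,0,0],"twist":0},
    {"delta_pos":[0,0,0],"twist":0},
    {"delta_pos":[0,0,0],"twist":0},
    {"delta_pos":[0,0,0],"twist":0},
    {"delta_pos":[0,0,0],"twist":0}
  ]
}}

```text
time: 28.95
ee_pos: [0.5137, -0.0692, 0.0827]
tool_rot: [0.93, 0.367, 0.0, 0.0]
force: [-4.0, 0.6, 17.3]
opening: 0.001
grasp_force: 8.4
```

{"fn": "servo_tool", "kwargs": {
  "steps": [
    {"delta_pos":[0,0,0],"twist":0},
    {"delta_pos":[0,0,0],"twist":0},
    {"delta_pos":[0,0,0],"twist":0},
    {"delta_pos":[0,0,0],"twist":0},
    {"delta_pos":[0,0,0],"twist":0}
  ]
}}

```text
time: 29.45
ee_pos: [0.5137, -0.0692, 0.0827]
tool_rot: [0.93, 0.367, 0.0, 0.0]
force: [-2.7, 0.9, 17.5]
opening: -0.002
grasp_force: 8.4
```

{"fn": "servo_tool", "kwargs": {
  "steps": [
    {"delta_pos":[0,0,0],"twist":0},
    {"delta_pos":[0,0,0],"twist":0},
    {"delta_pos":[0,0,0],"twist":0},
    {"delta_pos":[0,0,0],"twist":0},
    {"delta_pos":[0,0,0],"twist":0}
  ]
}}

```text
time: 29.95
ee_pos: [0.5137, -0.0693, 0.0828]
tool_rot: [0.93, 0.367, 0.0, 0.0]
force: [-2.9, 1.3, 17.7]
opening: -0.001
grasp_force: 8.4
```

```bash
python3 -c "
from plant import ctrl
print(ctrl.finish_job())"
```

```text
the job is handed in; nothing more can be done
None
```

The lemon is in the canister with the lid fully home and level, and I handed the job in at about 30 s with the pump button still held on its stop at about 17 N, after more than 4 s there.

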